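# Switch on a bench power box by its pull-to-unlock toggle

## Task

Switch on the power box with the blue toggle: pull its bat outward to free it from its lock, flip it over from the red-lamp side to the green-lamp side, and let it drop fully home so that it is locked there. Do not force the bat past its lock, leave the orange toggle off and locked as it is, do not push about the loose things lying on the bench, and let go at the end.

Things in the scene. Friction and masses are not known exactly. Their poses are not given: they have to be found in the camera images.
- blue_box: Blue-bat power box, fixed to the bench: grey steel case 140 (x) x 100 (y) x 60 (z) mm. Origin: centre of its underside; z up; its own x runs from the red lamp (off, x = -55 mm on the lid) to the green lamp (on, x = +55 mm). Its locking toggle bat is blue. This is the one to switch on; the boxes may change places.
- blue_pivot (a point): pivot of the blue bat: on the box's axis, 62 mm above the bench; axes as the box's, the bat swings about y in the x-z plane. Steel guard humps, 11 to 17 mm either side of it in y and up to 94 mm above the bench, hold the bat's 6 mm brass cross pin locked on either side.
- blue_tilt (a joint): swing of the blue bat, rad: 0 = leaning 0.38 rad from upright to the red lamp (off), 0.38 = upright, 0.76 = leaning 0.38 rad to the green lamp (on); end stops at both. Locked to within about 0.05 rad of either end unless the bat is pulled out; then it swings freely (friction 0.03 N m).
- blue_pull (a joint): how far the blue bat is pulled out along its length, m: 0 = fully home (locked), end stop 0.014. The pin clears the hump from 0.0085 up; 0.010 to 0.013 is safe. A spring draws it home, 5 N at 0 to 10 N at full pull. Let go mid-swing, the pin may perch on the hump; let go at the end of the swing, it drops home and locks.
- blue_grip (a point): grip point in the blue bat's flat head, 80 mm from the pivot along the bat when home. z points outward along the bat, y along the pivot axis. Head 22 (x) x 16 (y) x 36 (z) mm, from 20 mm inward to 16 mm outward of this point: pinch its flat sides, 16 mm along y. Below it an 11 mm round stem; the humps end 48 mm inward of this point.
- orange_box: Orange-bat power box, fixed to the bench: grey steel case 140 (x) x 100 (y) x 60 (z) mm. Origin: centre of its underside; z up; its own x runs from the red lamp (off, x = -55 mm on the lid) to the green lamp (on, x = +55 mm). Its locking toggle bat is orange. The same as the other, but to be left alone.
- orange_pivot (a point): pivot of the orange bat: on the box's axis, 62 mm above the bench; axes as the box's, the bat swings about y in the x-z plane. Steel guard humps, 11 to 17 mm either side of it in y and up to 94 mm above the bench, hold the bat's 6 mm brass cross pin locked on either side.
- orange_tilt (a joint): swing of the orange bat, rad: 0 = leaning 0.38 rad from upright to the red lamp (off), 0.38 = upright, 0.76 = leaning 0.38 rad to the green lamp (on); end stops at both. Locked to within about 0.05 rad of either end unless the bat is pulled out; then it swings freely (friction 0.03 N m).
- orange_pull (a joint): how far the orange bat is pulled out along its length, m: 0 = fully home (locked), end stop 0.014. The pin clears the hump from 0.0085 up; 0.010 to 0.013 is safe. A spring draws it home, 5 N at 0 to 10 N at full pull. Let go mid-swing, the pin may perch on the hump; let go at the end of the swing, it drops home and locks.
- orange_grip (a point): grip point in the orange bat's flat head, 80 mm from the pivot along the bat when home. z points outward along the bat, y along the pivot axis. Head 22 (x) x 16 (y) x 36 (z) mm, from 20 mm inward to 16 mm outward of this point: pinch its flat sides, 16 mm along y. Below it an 11 mm round stem; the humps end 48 mm inward of this point.
- battery: loose blue battery pack, bystander, 70 x 115 x 68 mm (x, y, z), 0.8 kg; origin: centre of its underside
- screwdriver: loose screwdriver with a yellow handle, bystander, about 190 mm long along its x, lying on the bench
- servo: loose black servo motor, bystander, 40 x 20 x 41 mm; origin: centre of its underside
- bearing: loose steel bearing ring, bystander, 26 mm across, 8 mm high; origin: centre of its underside

How it is judged:
On the way, in this order (a step that is already met when the one before it is completed fails the run):
1. the blue bat is pulled outward clear of its lock (8 mm or more) while still leaning to the red-lamp (off) side (value of joint blue_pull above 0.008 m and value of joint blue_tilt below 0.38 rad), for 0.02 s.
2. the blue bat is flipped over to the green-lamp (on) side (value of joint blue_tilt above 0.6 rad), for 0.05 s.
At the end, for the whole second after the job is handed in: The blue bat leans to the green-lamp side (swing above 0.66 rad) and is home to within 3 mm, so locked; the orange bat is still on its red-lamp side (swing below 0.10 rad) and home to within 3 mm; battery, screwdriver, servo and bearing lie within 30 mm of where they started (value of joint blue_tilt above 0.66 rad and value of joint each of blue_pull, orange_pull below 0.003 m and value of joint orange_tilt below 0.1 rad and distance of each of battery, screwdriver, servo, bearing from where it was at the start of the episode below 0.03 m); the robot touches nothing.
It fails at once if the blue bat is forced through its lock (swung beyond 0.20 rad from off and short of 0.56 rad while pulled out less than 5 mm) (value of joint blue_tilt between 0.2 and 0.56 rad and value of joint blue_pull below 0.005 m).
It fails at once if the orange toggle is pulled out of its lock (8 mm) or swung over (beyond 0.2 rad) (value of joint orange_pull above 0.008 m or value of joint orange_tilt above 0.2 rad).
It fails at once if a bystander (battery, screwdriver, servo, bearing) is shifted by more than 30 mm (distance of any of battery, screwdriver, servo, bearing from where it was at the start of the episode above 0.03 m).
It also fails if it takes over 32 s, if anything falls off the work surface, if the arm or the gripper's body presses on something with over 40 N, if the wrist force passes 120 N, or if a joint passes its speed limit or range.

## Robot

A 7-joint arm with a two-finger parallel gripper is mounted at the origin on the work surface. World frame = base frame: x ahead of the robot, y to its left, z up, the work surface at z = 0. Lengths are in m, angles in rad, forces in N, time in s.
With the tool pointing down it reaches from about 0.35 to 0.9 m from the base axis. Payload 8.1 kg.
Tool frame: the origin (TCP) lies at the very end of the fingers, on their centre line; the grasp point (between the pads) lies 19 mm behind it (arm.tcp_to_grasp is the z of the grasp point in the tool frame, in m); z points along the fingers, y is the line along which they close (so a half turn about z gives the same grasp; the last joint's range is limited). The gripper opens to 92 mm and grips with 3 to 60 N. Pads are 19 mm wide; open, the fingers measure 130 mm over their backs; the gripper's body (75 mm by 190 mm) begins 47 mm behind the grasp point.
Start: joints at [1.19, 0.434, 0.025, 1.573, -0.012, 1.134, -0.075], TCP at [0.171, -0.601, 0.227] pointing down, gripper open.
Joint ranges: [-2.62, 2.62], [-0.44, 2.09], [-1.27, 1.32], [0.08, 2.57], [-1.32, 4.46], [0.12, 2], [-2.74, 2.74]. Speed limits (rad/s): [2.22, 2.22, 3.01, 3.01, 3.14, 3.14, 3.14].

## Interface

Orientations are given as a rotation vector (axis times angle).
In Python, from cell import readout, vision, sign_off, arm gives the robot as it stands. The module is installed in compiled form; this text tells all that it offers.
- The arm moves only by the shell command python3 -m creep 'ROWS' [FORCE]. ROWS is JSON, a list of rows, each a list of 5 numbers: the shift along the tool's x, y, z in units of 4 cm (1.0 is 4 cm), then the turn about the tool's z in units of 4 degrees (1.0 is 4 degrees), then the opening, from 0 (shut) to 1 (fully open). A call has 1 to 12 rows; each row shifts and turns the commanded pose from where the row before left it, along the tool's axes as they then stand; what a row does not reach is not made up. A row lasts 1/8 s, in which the tool goes at most 62.5 mm and 10.7 degrees, less where a joint would pass 70% of its speed; a pose out of reach is approached as far as the arm can. A call with a number of a shift or a turn outside -1 to 1 is refused whole. A call with a gripper value outside its range is refused whole. The fingers move at their own pace and stop on an object; FORCE is the grip in N (left out, the last holds). Time passes only in rows, so rows that do not move let the fingers close. It gives the time, the measured TCP pose, the force, the opening and the grip force at its end, in the units of the state.
- readout.observe(): the state, without advancing time (a new reading comes with each control period).
- vision.get_image(name): name is "side" or "top" or "wrist"; returns a dict with "pixels" (384x512x3 uint8, blue, green, red), "z_map" (384x512 float32, m along the optical axis (not along the pixel's ray), 0 where there is no reading), "camera_matrix" (3x3 intrinsics, pixels), "position" and "rotation" of the camera in the world. Camera axes: x right, y up, looking along -z (the intrinsics and any distortion apply to the point x, -y, -z); pixel columns grow to the right and rows downward; lengths in m; the calibration is good to about 2 mm. A picture is of the moment at which its call begins.
- sign_off(): hands the job in; it is judged then, once.
The state is a dict: "clock": time; "joints": joint angles; "dq": joint speeds; "joint_efforts": joint torques, N m; "position": TCP position; "ee_rot": TCP orientation; "force": force on the tool from outside, world axes, zero at the start; "ft_torque": the same for the moment, N m; "width": opening from 0.0 (shut) to 1.0 (fully open); "gripper_force": force on a finger pad.
Only numpy, scipy, OpenCV 4.12 (cv2) and the standard library are available. Lean on these libraries where they do the work, as an engineer would, in place of code of your own. Each camera call takes 0.05 s, during which the arm holds its last target. There are 200 camera calls.

## Working session

There is one attempt and no reset: what is moved stays moved. The work goes in short steps, Python scripts to look and compute and a shell command to move; the robot and the scene stay as the last step left them, time stands still between calls to the robot, and variables do not carry over. Pictures are saved under pics/ and viewed, at most 10 in all, crops included, and the job is handed in when it is done.

```bash
mkdir -p pics
cat > h.py <<'E'
import numpy as np, cv2
from cell import readout, vision, sign_off, arm
from scipy.spatial.transform import Rotation as R
def world(im, u, v, z=None):
    """pixel -> world by depth"""
    K=im["camera_matrix"]; d=im["z_map"][v,u] if z is None else z
    p=np.stack([(u-K[0,2])/K[0,0]*d, -(v-K[1,2])/K[1,1]*d, -d*np.ones_like(d)],-1)
    return p@np.array(im["rotation"]).T+np.array(im["position"])
def cloud(im):
    v,u=np.mgrid[0:384,0:512]
    return world(im,u,v)
E
python3 - <<'E'
from h import *
s=readout.observe(); print(s["position"],s["ee_rot"],s["clock"],arm.tcp_to_grasp)
ims=[vision.get_image(n) for n in("top","side")]
for i in ims: print(i["position"],np.round(i["rotation"],3).tolist(),i["camera_matrix"].tolist())
cv2.imwrite("pics/a.png",cv2.resize(ims[0]["pixels"],(800,600)))
cv2.imwrite("pics/b.png",cv2.resize(ims[1]["pixels"],(800,600)))
E
```

```text
[ 0.17121644 -0.60054302  0.22594382] [-3.10981926e+00 -4.34616746e-01  5.35584410e-04] 0.0 -0.0188
[ 0.47144174 -0.01439372  0.90402353] [0.103, -0.115, -1.588] [[482.27214314140616, 0.0, 265.34258566275895], [0.0, 482.27214314140616, 189.16497279853243], [0.0, 0.0, 1.0]]
[ 0.43027144 -0.42705623  0.62403045] [0.706, -0.122, -0.273] [[378.6628488621628, 0.0, 253.57547765622482], [0.0, 378.6628488621628, 191.8118798954688], [0.0, 0.0, 1.0]]
```

```bash
sed -i 's/np.array(im\["rotation"\]).T/R.from_rotvec(im["rotation"]).as_matrix().T/' h.py
```

```text
(no output)
```

View pics/a.png

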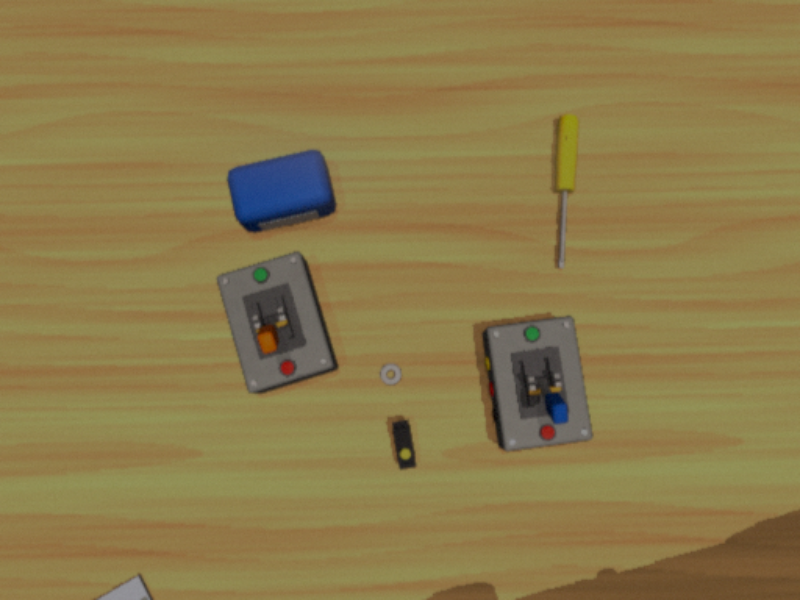

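View pics/b.png

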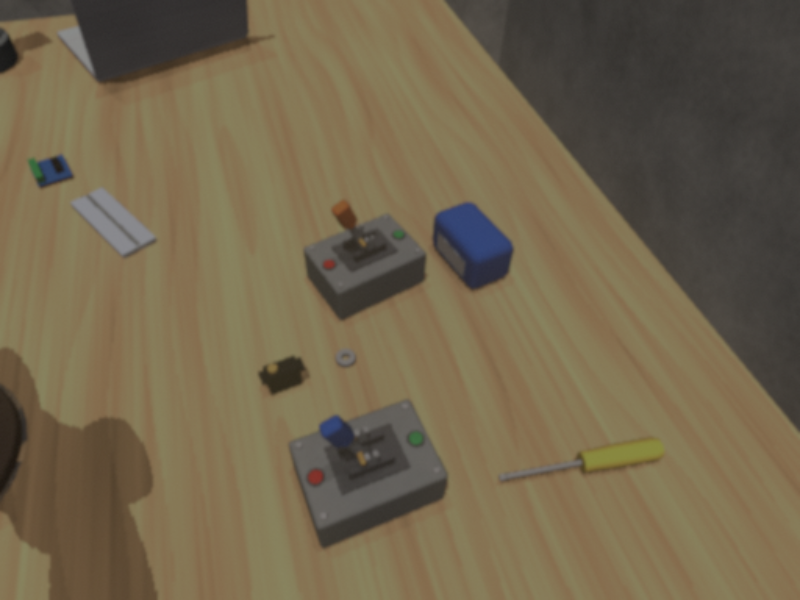

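```bash
cat > m.py <<'E'
from h import *
def onplane(im,uv,z):
    K=im["camera_matrix"]; d=R.from_rotvec(im["rotation"]).apply([(uv[0]-K[0,2])/K[0,0],-(uv[1]-K[1,2])/K[1,1],-1])
    p=np.array(im["position"]); return p+d*(z-p[2])/d[2]
def blobs(im,lo,hi,amin=15):
    h=cv2.cvtColor(im["pixels"],cv2.COLOR_BGR2HSV); m=cv2.inRange(h,lo,hi)
    n,l,s,c=cv2.connectedComponentsWithStats(m)
    return [(c[i],s[i,4],l==i) for i in range(1,n) if s[i,4]>=amin]
C=dict(red=((0,170,60),(4,255,255)),green=((50,100,40),(85,255,255)),blue=((100,150,30),(125,255,255)))
E
python3 - <<'E'
from m import *
for n in("top","side"):
    im=vision.get_image(n); P=cloud(im)
    for k,(lo,hi) in C.items():
        for c,a,m in blobs(im,lo,hi):
            q=P[m]; q=q[im["z_map"][m]>0]
            print(n,k,c.round(1),a,"plane.06",onplane(im,c,.06).round(4),"depth med",np.median(q,0).round(4),"z",q[:,2].min().round(3),q[:,2].max().round(3))
    # lid of blue box: z near .06
    m=(abs(P[...,2]-.06)<.006)&(P[...,1]<-.08)&(P[...,0]<.62)&(P[...,0]>.3)&(im["z_map"]>0)
    n_,l,s,c=cv2.connectedComponentsWithStats(m.astype(np.uint8)); i=1+s[1:,4].argmax()
    q=P[l==i]; r=cv2.minAreaRect(q[:,:2].astype(np.float32)*1000); print("lid",r,np.median(q[:,2]))
s=readout.observe(); M=R.from_rotvec(s["ee_rot"]).as_matrix(); print(s["position"],M.round(4).tolist())
E
```

```text
top red [183.6 234.8] 51 plane.06 [0.5114 0.1217 0.06  ] depth med [0.511  0.1209 0.0628] z 0.058 0.065
top red [350.1 276.3] 51 plane.06 [ 0.4344 -0.1655  0.06  ] depth med [ 0.4348 -0.1651  0.0627] z 0.06 0.067
top green [166.4 175.4] 52 plane.06 [0.6169 0.1525 0.06  ] depth med [0.6169 0.1522 0.0626] z 0.059 0.066
top green [340.2 213.1] 55 plane.06 [ 0.5439 -0.153   0.06  ] depth med [ 0.5437 -0.1523  0.063 ] z 0.06 0.067
top blue [176.5 122.6] 1967 plane.06 [0.713  0.1351 0.06  ] depth med [0.7111 0.1361 0.0669] z 0.024 0.073
top blue [355.8 260.7] 200 plane.06 [ 0.4607 -0.1765  0.06  ] depth med [ 0.4614 -0.1594  0.1497] z 0.111 0.155
lid ((488.3327941894531, -158.88790893554688), (139.83750915527344, 100.4518814086914), 6.3739142417907715) 0.060382881059586335
side red [201.6 304.6] 30 plane.06 [ 0.4358 -0.1632  0.06  ] depth med [ 0.4359 -0.1647  0.0628] z 0.061 0.064
side green [ 22.9 108.1] 55 plane.06 [0.1262 0.4429 0.06  ] depth med [0.1035 0.5097 0.0179] z 0.006 0.021
side green [265.6 280.1] 27 plane.06 [ 0.5449 -0.1509  0.06  ] depth med [ 0.5444 -0.1519  0.0627] z 0.06 0.065
lid ((490.4193420410156, -158.0111846923828), (140.42684936523438, 100.58509826660156), 6.291072368621826) 0.06009402004964781
[ 0.17127455 -0.60074728  0.22625675] [[0.9617, 0.2742, -0.0004], [0.2742, -0.9617, 0.0009], [-0.0001, -0.001, -1.0]]
```

```bash
python3 -m creep '[[0,0,0,1,0.6],[0,0,0,1,0.6],[0,0,0,0.35,0.6],[0.7,-0.84,0,0,0.6],[0.7,-0.84,0,0,0.6],[0.7,-0.84,0,0,0.6],[0.7,-0.84,0,0,0.6],[0.7,-0.84,0,0,0.6],[0.7,-0.84,0,0,0.6],[0.7,-0.84,0,0,0.6],[0.7,-0.84,0,0,0.6],[0.7,-0.84,0,0,0.6]]' 20
cat > rem.py <<'E'
# remaining move, in row units, of the grasp point to the grip at tilt/pull
import sys; from h import *
t,p=float(sys.argv[1]),float(sys.argv[2]); c=np.array([.4895,-.1585]); w=np.radians(6.5); ux=np.array([np.cos(w),np.sin(w)])
a=t-.38; r=.08+p; g=np.r_[c+ux*r*np.sin(a),.062+r*np.cos(a)]; tcp=g+[0,0,arm.tcp_to_grasp]
s=readout.observe(); M=R.from_rotvec(s["ee_rot"]).as_matrix()
print("tcp",s["position"].round(4),"target",tcp.round(4),"units",(M.T@(tcp-s["position"])/.04).round(3),
 "turn",((np.degrees(np.arctan2(M[1,0],M[0,0]))-6.5)/4).round(3),"F",np.round(s["force"],1),"w",s["width"],s["gripper_force"],"t",s["clock"])
E
python3 rem.py 0 0
```

```text
clock: 1.7
position: [0.3881, -0.2708, 0.2269]
ee_rot: [3.136, 0.18, 0.0]
force: [0.4, -0.6, 0.4]
width: 0.598
gripper_force: 0.0
tcp [ 0.3881 -0.2708  0.2269] target [ 0.46   -0.1619  0.1175] units [ 2.097 -2.502  2.734] turn 0.015 F [ 0.4 -0.6  0.4] w 0.5979247014476818 0.0 t 1.7
```

```bash
python3 -m creep '[[0.7,-0.84,0,0,0.6],[0.7,-0.84,0,0,0.6],[0.7,-0.82,0,0,0.6],[0,0,0,0,0.6]]'
python3 rem.py 0 0
python3 - <<'E'
from m import *
for n in("side","wrist"):
    im=vision.get_image(n); P=cloud(im)
    cv2.imwrite(f"pics/c_{n}.png",cv2.resize(im["pixels"],(800,600)))
    for c,a,m in blobs(im,*C["blue"],60):
        q=P[m]; q=q[im["z_map"][m]>0]; print(n,c.round(1),a,np.median(q,0).round(4),np.percentile(q,3,0).round(4),np.percentile(q,97,0).round(4))
        w=np.radians(6.5); y=(q[:,:2]-[.4895,-.1585])@[-np.sin(w),np.cos(w)]; print(" box y range",np.percentile(y,[2,10,50,90,98]).round(4))
E
```

```text
clock: 2.2
position: [0.4613, -0.1597, 0.2268]
ee_rot: [-3.135, -0.189, -0.002]
force: [-0.0, -1.5, 0.0]
width: 0.603
gripper_force: 0.0
tcp [ 0.4613 -0.1597  0.2268] target [ 0.46   -0.1619  0.1175] units [-0.043  0.052  2.734] turn 0.099 F [-0.  -1.5  0. ] w 0.6028076077246421 0.0 t 2.2
wrist [253.  173.6] 62 [ 0.475  -0.1583  0.1309] [ 0.4723 -0.1638  0.1263] [ 0.4771 -0.1542  0.1373]
 box y range [-0.0037 -0.0022  0.0017  0.0055  0.0062]
wrist [251.4 208.7] 170 [ 0.4527 -0.1595  0.1502] [ 0.4483 -0.1669  0.1476] [ 0.4588 -0.1546  0.1531]
 box y range [-0.0043 -0.0022  0.003   0.0073  0.0081]
```

View pics/c_wrist.png

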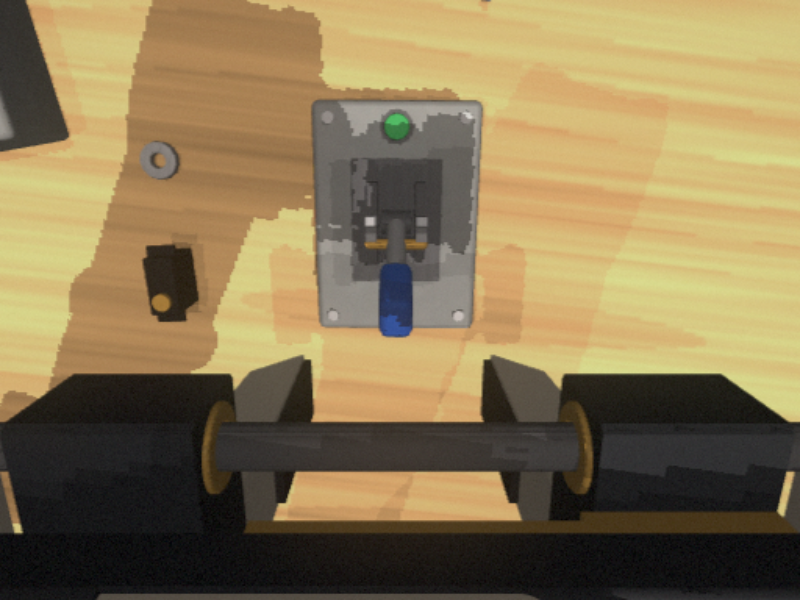

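```bash
python3 -m creep '[[-0.043,0.03,0.6,0.1,0.6],[0,0,0.6,0,0.6],[0,0,0.6,0,0.6],[0,0,0.5,0,0.6],[0,0,0.3,0,0.6],[0,0,0.13,0,0.6],[0,0,0,0,0.6]]' 35
python3 rem.py 0 0
python3 - <<'E'
from m import *
im=vision.get_image("side"); cv2.imwrite("pics/d.png",cv2.resize(im["pixels"][150:384,150:462],(800,600)))
E
```

```text
clock: 3.18
position: [0.458, -0.1649, 0.1177]
ee_rot: [3.137, 0.167, 0.0]
force: [1.0, 0.4, 0.8]
width: 0.599
gripper_force: 0.0
tcp [ 0.458  -0.1649  0.1177] target [ 0.46   -0.1619  0.1175] units [ 0.058 -0.07   0.005] turn -0.103 F [1.  0.4 0.8] w 0.5989150926314456 0.0 t 3.175
```

View pics/d.png

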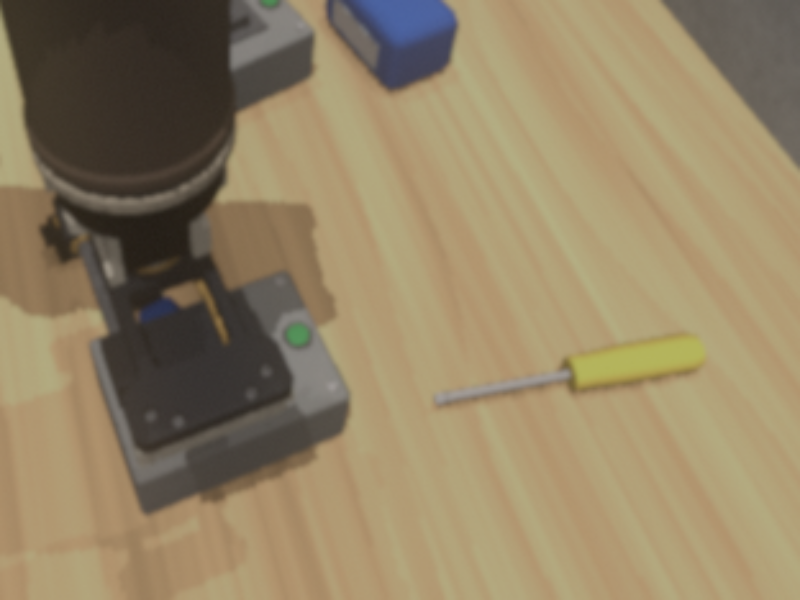

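```bash
python3 -m creep '[[0.055,-0.08,0,-0.1,0.6],[0,0,0,0,0.6],[0,0,0,0,0.4],[0,0,0,0,0.2],[0,0,0,0,0],[0,0,0,0,0],[0,0,0,0,0]]' 35
python3 rem.py 0 0
```

```text
clock: 4.1
position: [0.4598, -0.1612, 0.1175]
ee_rot: [3.136, 0.178, -0.0]
force: [-0.5, 0.2, -0.0]
width: 0.174
gripper_force: 35.0
tcp [ 0.4598 -0.1612  0.1175] target [ 0.46   -0.1619  0.1175] units [0.003 0.018 0.   ] turn 0.002 F [-0.5  0.2 -0. ] w 0.17425537493136983 34.99935328960419 t 4.1
```

```bash
python3 -m creep '[[-0.037,0,-0.093,0,0],[-0.037,0,-0.093,0,0],[-0.037,0,-0.093,0,0],[0,0,0,0,0],[0,0,0,0,0]]'
python3 rem.py 0 0.012
```

```text
clock: 4.72
position: [0.4555, -0.1616, 0.1286]
ee_rot: [3.136, 0.178, 0.0]
force: [4.7, -0.7, -8.9]
width: 0.17
gripper_force: 35.0
tcp [ 0.4555 -0.1616  0.1286] target [ 0.4556 -0.1624  0.1286] units [-0.     0.019 -0.001] turn 0.004 F [ 4.7 -0.7 -8.9] w 0.17042681748434935 34.9977707862854 t 4.725
```

```bash
python3 -m creep '[[0.103,0,-0.037,0,0],[0.103,0,-0.034,0,0],[0.106,0,-0.028,0,0],[0.106,0,-0.023,0,0],[0,0,0,0,0]]'
python3 rem.py 0.19 0.012
```

```text
clock: 5.35
position: [0.4722, -0.1597, 0.1335]
ee_rot: [-3.136, -0.179, 0.0]
force: [-2.4, -2.2, -10.2]
width: 0.175
gripper_force: 35.0
tcp [ 0.4722 -0.1597  0.1335] target [ 0.4722 -0.1605  0.1335] units [-0.001  0.02  -0.001] turn 0.005 F [ -2.4  -2.2 -10.2] w 0.17492444246524372 34.99639928340912 t 5.35
```

```bash
python3 -m creep '[[0.108,0,-0.018,0,0],[0.108,0,-0.013,0,0],[0.109,0,-0.008,0,0],[0.109,0,-0.002,0,0],[0,0,0,0,0]]'
python3 rem.py 0.38 0.012
```

```text
clock: 5.98
position: [0.4889, -0.1578, 0.1351]
ee_rot: [-3.136, -0.178, 0.002]
force: [-4.0, -2.8, -8.8]
width: 0.173
gripper_force: 35.0
tcp [ 0.4889 -0.1578  0.1351] target [ 0.4895 -0.1585  0.1352] units [ 0.012  0.019 -0.004] turn 0.002 F [-4.  -2.8 -8.8] w 0.17303507216024813 34.996156096458435 t 5.975
```

```bash
python3 -m creep '[[0.109,0,0.002,0,0],[0.109,0,0.008,0,0],[0.108,0,0.013,0,0],[0.108,0,0.018,0,0],[0.106,0,0.023,0,0],[0.106,0,0.028,0,0],[0.103,0,0.034,0,0],[0.103,0,0.037,0,0],[0,0,0,0,0]]'
python3 rem.py 0.76 0.012
```

```text
clock: 7.1
position: [0.5224, -0.154, 0.1285]
ee_rot: [-3.136, -0.178, 0.003]
force: [-6.3, -2.3, -6.0]
width: 0.169
gripper_force: 35.0
tcp [ 0.5224 -0.154   0.1285] target [ 0.5234 -0.1546  0.1286] units [ 0.024  0.019 -0.003] turn 0.001 F [-6.3 -2.3 -6. ] w 0.16867915474005077 34.997230768203735 t 7.1
```

```bash
python3 -m creep '[[0.05,0,0.02,0,0],[0,0,0,0,0],[-0.037,0,0.093,0,0],[-0.037,0,0.093,0,0],[-0.037,0,0.093,0,0],[0,0,0,0,0]]'
python3 rem.py 0.76 0
```

```text
clock: 7.85
position: [0.5248, -0.1538, 0.1199]
ee_rot: [3.135, 0.179, 0.013]
force: [-1.2, 0.6, 10.1]
width: 0.172
gripper_force: 35.0
tcp [ 0.5248 -0.1538  0.1199] target [ 0.519  -0.1551  0.1175] units [-0.148  0.017  0.059] turn 0.011 F [-1.2  0.6 10.1] w 0.17150341890260368 35.00108599662781 t 7.85
```

```bash
python3 -m creep '[[0,0,0,0,0],[0,0,0,0,0]]'
python3 rem.py 0.76 0
python3 - <<'E'
from m import *
im=vision.get_image("wrist"); cv2.imwrite("pics/e.png",cv2.resize(im["pixels"],(800,600)))
E
```

```text
clock: 8.1
position: [0.5247, -0.1538, 0.1199]
ee_rot: [3.135, 0.179, 0.013]
force: [-1.7, 1.2, 11.2]
width: 0.173
gripper_force: 35.0
tcp [ 0.5247 -0.1538  0.1199] target [ 0.519  -0.1551  0.1175] units [-0.147  0.017  0.058] turn 0.011 F [-1.7  1.2 11.2] w 0.17305420465004406 35.00108778476715 t 8.1
```

View pics/e.png

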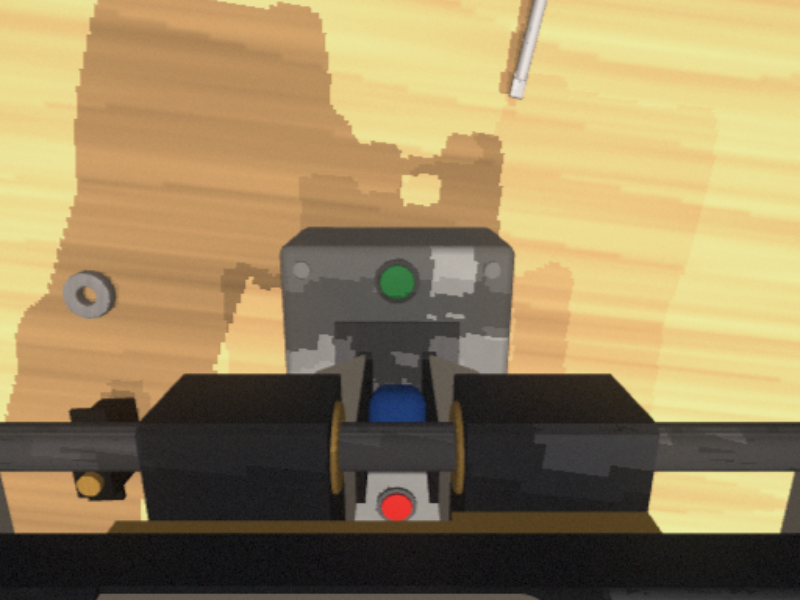

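Run:
```python
from h import *
s=readout.observe(); print(np.round(s["joints"],3),np.round(s["joint_efforts"],2),np.round(s["ft_torque"],2),R.from_rotvec(s["ee_rot"]).as_matrix().round(3).tolist())
```

```text
[ 0.341  0.432 -0.204  1.885  0.115  0.827 -1.379] [-1.600e-01 -5.524e+01 -2.040e+00 -2.384e+01  5.000e-02 -9.600e-01
  4.000e-02] [0.12 0.61 0.  ] [[0.993, 0.114, 0.008], [0.114, -0.993, -0.001], [0.008, 0.002, -1.0]]
```

```bash
cat > head.py <<'E'
from m import *
w=np.radians(6.5); ux=np.array([np.cos(w),np.sin(w)])
for n in("wrist","side","top"):
    im=vision.get_image(n); P=cloud(im)
    for c,a,m in blobs(im,(100,120,20),(125,255,255),20):
        q=P[m&(im["z_map"]>0)]; q=q[(abs(q[:,0]-.49)<.1)&(abs(q[:,1]+.158)<.06)]
        if len(q)<10: continue
        b=np.c_[(q[:,:2]-[.4895,-.1585])@ux,q[:,2]-.062]
        rad=b@[np.sin(.38),np.cos(.38)]; tan=b@[np.cos(.38),-np.sin(.38)]
        print(n,c.round(),a,"box x",np.percentile(b[:,0],[3,50,97]).round(4),"z",np.percentile(q[:,2],[3,50,97]).round(4),"radial (top home .096)",np.percentile(rad,[3,50,97]).round(4),"tangent (+-.011)",np.percentile(tan,[3,50,97]).round(4))
E
python3 head.py
```

```text
wrist [254. 259.] 794 box x [0.0374 0.0416 0.0446] z [0.1296 0.1476 0.1502] radial (top home .096) [0.0772 0.095  0.0968] tangent (+-.011) [0.0031 0.0072 0.0112]
```

The head's outer end measures 96.5 mm from the pivot and its green-side face lies at +11 mm, so the bat is home at the green end. I'll release it.

```bash
python3 -m creep '[[0,0,0,0,0.3],[0,0,0,0,0.6],[0,0,0,0,0.6],[0,0,0,0,0.6],[0,0,-0.3,0,0.6],[0,0,-0.6,0,0.6],[0,0,-0.8,0,0.6],[0,0,-0.8,0,0.6],[-0.5,0,-0.5,0,0.6],[0,0,0,0,0.6],[0,0,0,0,0.6]]'
python3 head.py
python3 - <<'E'
from m import *
im=vision.get_image("wrist"); cv2.imwrite("pics/f.png",cv2.resize(im["pixels"],(800,600)))
E
```

```text
clock: 9.68
position: [0.501, -0.1564, 0.2367]
ee_rot: [3.136, 0.178, 0.0]
force: [0.6, 0.4, -0.5]
width: 0.6
gripper_force: 0.0
wrist [254. 167.] 599 box x [0.0229 0.0341 0.0435] z [0.1459 0.151  0.1541] radial (top home .096) [0.0897 0.0954 0.0968] tangent (+-.011) [-0.011  -0.0012  0.009 ]
```

View pics/f.png

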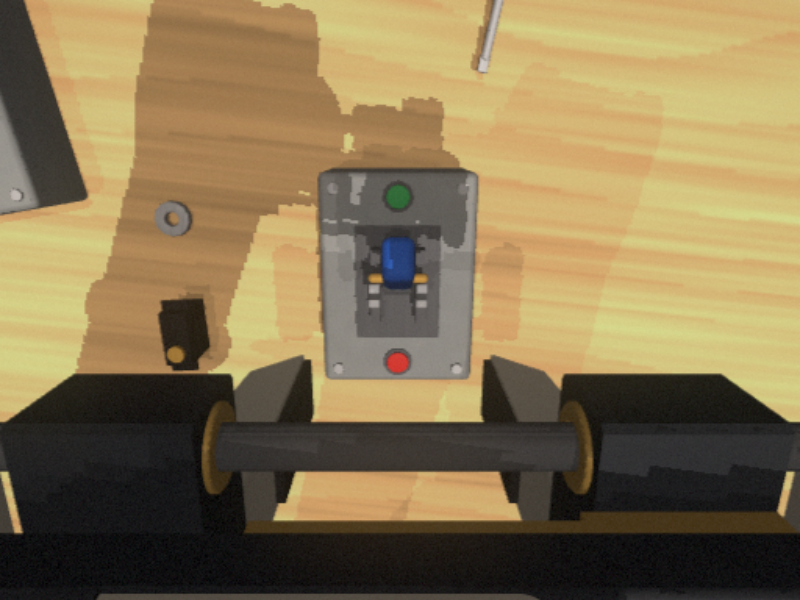

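The picture shows the blue head at (398,262), leaning to the green lamp. The pin at (397,279) is on the green side of the hump. The head is home (end about 96 mm from the pivot) and the gripper is clear of it.

```bash
python3 -c "from cell import sign_off; print(sign_off())"
```

```text
the job is handed in; nothing more can be done
None
```

I pulled out the blue toggle, flipped it to the green-lamp side, let it drop home and released it, then handed the job in at about 10 s; the last picture showed it locked there with the gripper clear, and the arm never went near the orange toggle or the loose things, though I did not re-measure them.

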